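# Show the paddle board to the wash-check camera

### The arm

A 6-joint arm with a two-finger parallel gripper is mounted at the origin on the work surface. World frame = base frame: x ahead of the robot, y to its left, z up, the work surface at z = 0. Lengths are in m, angles in rad, forces in N, time in s.
With the tool pointing down it reaches from about 0.4 to 0.925 m from the base axis. Payload 3.4 kg.
Tool frame: the origin (TCP) lies on the centre line of the jaws, within the pads' length; the fingertips stand tcp_to_tips ahead of it and the grasp point (between the pads) lies 2 mm behind it (tcp_to_tips is the distance from the TCP to the fingertips, in m); z points along the fingers, y is the line along which they close (so a half turn about z gives the same grasp; the last joint's range is limited). The gripper opens to 85 mm and grips with 20 to 120 N. Pads are 22 mm wide; open, the fingers measure 114 mm over their backs; the gripper's body (76 mm by 85 mm) begins 54 mm behind the grasp point. The pads swing forward as they close: fully open they stand 13 mm farther back than shut.
Start: joints at [-1.264, 0.307, 1.506, -0, 1.328, -0.073], TCP at [0.213, -0.534, 0.248] pointing down, gripper open.
Joint ranges: [-3.12, 3.12], [-1.05, 2.28], [0.14, 2.33], [-1.42, 4.57], [0.1, 2.73], [-2.68, 2.68]. Speed limits (rad/s): [2.57, 2.57, 3.14, 3.14, 3.14, 3.14].

### API

Orientations are given as a 3x3 rotation matrix whose columns are the frame's x, y, z axes.
In Python, from station import * gives the robot as it stands. The module is installed in compiled form; this text tells all that it offers.
- The arm moves only by the tool step_arm, never from a script. Its argument "plan" is a list of rows, each an object of numbers: "dx", "dy", "dz": the shift along the tool's x, y, z in m; "ax", "ay", "az": the turn, a rotation vector about the tool's x, y, z in rad; "gripper": the gripper command: -1 is fully open, 1 is shut, values between are in proportion. A call has 1 to 12 rows; each row is the pose to reach, as a shift and turn from the pose commanded when the call began, along the tool's axes at that moment; what a row does not reach only later rows make up. A row lasts 1/8 s, in which the tool goes at most 62.5 mm and 10.7 degrees, less where a joint would pass 70% of its speed; a pose out of reach is approached as far as the arm can. A call with a gripper value outside its range is refused whole. The fingers move at their own pace and stop on an object; "grip_force" is the grip in N (left out, the last holds). Time passes only in rows, so rows that repeat a pose let the fingers close. It gives the time, the measured TCP pose, the force, the opening and the grip force at its end, in the units of the state.
- state(): the state, without advancing time (a new reading comes with each control period).
- grab_frame(name): name is "scene" or "top" or "wrist"; returns a dict with "pixels" (420x560x3 uint8, red, green, blue), "depth" (420x560 float32, m along the optical axis (not along the pixel's ray), 0 where there is no reading), "mtx" (3x3 intrinsics, pixels), "xyz" and "orientation" of the camera in the world; the wrist camera has in their place "hand_eye" (4x4, takes a point from camera to tool coordinates, whose origin is the TCP and whose axes are the flange's). Camera axes: x right, y down, z forward; pixel columns grow to the right and rows downward; lengths in m; the calibration is good to about 2 mm. The wrist camera is an equidistant fisheye: a pixel r from the principal point sees the ray r / f radians off the axis. A picture is of the moment at which its call begins: read the wrist's pose just before it.
- finish_job(): hands the job in; it is judged then, once.
The state is a dict: "t": time; "q": joint angles; "joint_velocities": joint speeds; "joint_efforts": joint torques, N m; "ee_pos": TCP position; "orientation": TCP orientation; "ft_force": force on the tool from outside, world axes, zero at the start; "torque": the same for the moment, N m; "gripper_width": opening from 0.0 (shut) to 1.0 (fully open); "gripper_force": force on a finger pad.
Only numpy, scipy, OpenCV 4.12 (cv2) and the standard library are available. Lean on these libraries where they do the work, as an engineer would, in place of code of your own. Each camera call takes 0.05 s, during which the arm holds its last target. There are 200 camera calls.

### The job

Slide the small wooden serving board that has a handle up out of its slot in the rack, and hold it up for the wash-check camera: hanging upright, handle on top, its broad face square to the lens, the middle of the blade straight in front of the lens at lens height and 15 cm away from it. Finish while still holding the board there, still, in the gripper; do not touch the camera, and leave the other boards, the crock, the spoon and the jar where they are.

Things in the scene. Friction and masses are not known exactly. Their poses are not given: they have to be found in the camera images.
- paddle_centre (a point): Blade centre of the paddle board, 55 mm above its bottom edge. The board is flat pale wood, 12 mm thick, 0.11 to 0.23 kg, on edge in a rack slot, handle up: blade 150 mm wide, 110 mm high; centred on top of it a handle 44 mm wide, 60 mm high with a round top (170 mm in all). Axes: x along the width, y square to the broad faces, z up to the handle. Both faces are alike: either may be shown.
- paddle_grip (a point): Middle of the paddle board's handle, 142 mm above the board's bottom edge (87 mm straight above the blade centre, 28 mm below the handle's top), mid-thickness; axes as the blade centre's. The handle is 12 mm thick along y and stands clear above the neighbouring boards, whose top edges are 32 mm below this point.
- rack: Dark wooden slotted rack, fixed: 120 (x) by 186 (y) by 50 mm high, origin at the centre of its underside on the table. Three slots along its x, at y = -60, 0 and +60 mm, each 16 mm wide and 40 mm deep, floor 10 mm above the table; boards stick out about 15 mm at both ends. Which board is in which slot varies.
- plain_a: Plain board without a handle, pale wood, 150 mm wide, 12 mm thick, 110 mm high, standing in another slot; origin at the centre of its bottom edge, z up, y across its thickness. To be left alone.
- plain_b: Second plain board, just like the first, in the remaining slot; origin and axes likewise. To be left alone.
- lens (a point): Centre of the lens front, 170 to 230 mm above the table, looking out level along this point's own -x axis (z is up). The camera is fixed: behind the 38 mm wide barrel a grey box 60 mm wide and 50 mm high, 20 to 75 mm behind the lens front, on a thin post 45 mm behind the lens front with a 110 mm round foot.
- camera: The camera's head (lens, box and rod); its origin and axes are those of the lens point. Not to be touched.
- crock: Brown open earthenware crock, 120 mm across, 75 mm high, on the bread board (an 18 mm thick fixed wooden slab, 200 by 340 mm); origin at the centre of its underside. To be left alone.
- spoon: Spoon 180 mm long with a black handle, lying on the bread board along its own x; origin at the middle of its underside. To be left alone.
- jar: Closed amber jar, 68 mm across, 90 mm high, on the table; origin at the centre of its underside. To be left alone.
There are look-alikes about, which are no part of the job. Of the things like the rack, leave any that is grey; of the rest the smaller one is meant. What is shaped like the part that bears paddle_centre but yellow is not meant.

How it is judged:
On the way:
1. the paddle board is up out of its slot, held in the fingers (blade centre more than 120 mm above the table, off the rack) (height (world z) of paddle_centre above 0.12 m and contact force between paddle and the fingers above 1 N and contact force between paddle and rack below 0.05 N), for 0.2 s.
At the end, for the whole second after the job is handed in: The gripper holds the paddle board still in the air, touching neither rack nor camera: blade centre 120 to 180 mm in front of the lens, within 20 mm sideways and 20 mm in height of the lens axis, handle up and upright within 8 degrees, broad face square to the lens within 9 degrees (x of paddle_centre in the frame of lens between -0.18 and -0.12 m and y of paddle_centre in the frame of lens between -0.02 and 0.02 m and z of paddle_centre in the frame of lens between -0.02 and 0.02 m and angle between paddle_centre's own z axis and vertical below 0.14 rad and angle between the y axis of paddle_centre and the x axis of lens, either way round below 0.16 rad and contact force between paddle and the fingers above 1 N and contact force between paddle and rack below 0.05 N and contact force between paddle and camera below 0.05 N and linear speed of paddle below 0.03 m/s and angular speed of paddle below 0.15 rad/s); the arm keeps its last pose, push and grip.
It fails at once if the camera is touched (more than 1 N) (contact force between camera and anything else above 1 N).
It fails at once if one of the plain boards is shifted by more than 20 mm (distance of any of plain_a, plain_b from where it was at the start of the episode above 0.02 m).
It fails at once if the crock is shifted by more than 20 mm (distance of crock from where it was at the start of the episode above 0.02 m).
It fails at once if the spoon is shifted by more than 30 mm (distance of spoon from where it was at the start of the episode above 0.03 m).
It fails at once if the jar is shifted by more than 20 mm (distance of jar from where it was at the start of the episode above 0.02 m).
It also fails if it takes over 35 s, if anything falls off the work surface, if the arm or the gripper's body presses on something with over 40 N, if the wrist force passes 120 N, or if a joint passes its speed limit or range.

## Working session

There is one attempt and no reset: what is moved stays moved. The work goes in short steps, Python scripts to look and compute and a tool call to move; the robot and the scene stay as the last step left them, time stands still between calls to the robot, and variables do not carry over. Pictures are saved under pics/ and viewed, at most 10 in all, crops included, and the job is handed in when it is done.

Besides the shell and the picture viewer there is one more tool, called after "Request:" by a JSON object that holds its "op" and its "data", one argument or row to a line. step_arm: Moves the arm, as the interface text tells. Its arguments: {"type":"object","properties":{"plan":{"type":"array"},"grip_force":{"type":"number"}},"required":["plan"]}

```bash
mkdir -p pics; cat > h.py <<'E'
from station import *
import numpy as np, cv2
def save(name,fn):
    s=state(); f=grab_frame(name); cv2.imwrite('pics/'+fn+'.png',f['pixels'][:,:,::-1])
    np.savez('pics/'+fn+'.npz',**{k:v for k,v in f.items()}); return s,f
def cloud(fn):
    f=np.load('pics/'+fn+'.npz'); d=f['depth']; K=f['mtx']
    v,u=np.mgrid[:d.shape[0],:d.shape[1]]
    P=np.dstack([(u-K[0,2])/K[0,0]*d,(v-K[1,2])/K[1,1]*d,d])
    R=np.array(f['orientation']).reshape(3,3)
    W=P@R.T+f['xyz']; W[d==0]=np.nan
    return W,f['pixels']
E
python3 - <<'E'
from h import *
for n in('scene','top'):
    s,f=save(n,n+'0'); print(n,f['xyz'],f['orientation'])
print({k:s[k] for k in('t','ee_pos','orientation','gripper_width')}); 
import station; print([k for k in dir(station) if 'tcp' in k.lower()], s.keys())
a=cv2.imread('pics/scene0.png');b=cv2.imread('pics/top0.png')
E
```

```text
scene [ 0.91013246 -0.44622366  0.92451755] [[ 0.79948757  0.44296211 -0.40571442]
 [ 0.60065127 -0.59643851  0.53242761]
 [-0.00613845 -0.66936214 -0.74291093]]
top [0.40592426 0.09078433 1.15984273] [[-0.01652556 -0.99636796  0.08353321]
 [-0.99983532  0.01709396  0.00609377]
 [-0.00749955 -0.08341875 -0.99648636]]
{'t': 0.05, 'ee_pos': array([ 0.21295555, -0.53341146,  0.24740234]), 'orientation': array([[ 9.28728350e-01,  3.70760432e-01, -5.95271446e-04],
       [ 3.70760876e-01, -9.28726379e-01,  1.91982567e-03],
       [ 1.58951099e-04, -2.00369989e-03, -9.99997980e-01]]), 'gripper_width': 0.9968896519425123}
['tcp_to_tips'] dict_keys(['t', 'q', 'joint_velocities', 'joint_efforts', 'ee_pos', 'orientation', 'ft_force', 'torque', 'gripper_force', 'gripper_width'])
```

View pics/scene0.png

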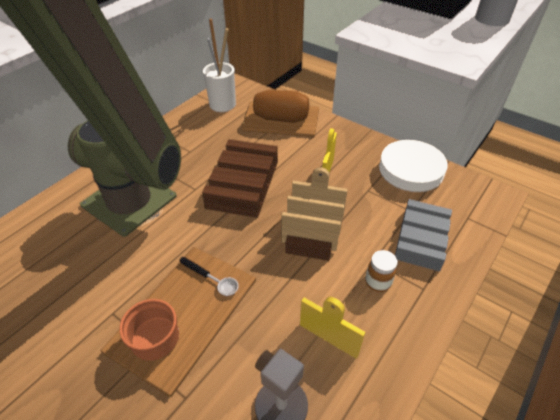

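View pics/top0.png

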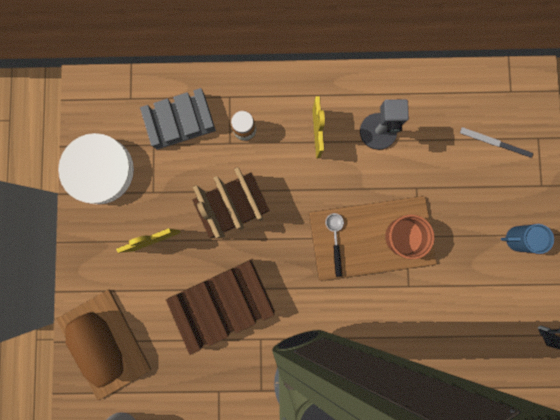

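```bash
python3 - <<'E'
from h import *
a=cv2.imread('pics/scene0.png');b=cv2.imread('pics/top0.png')
r=lambda im,x,y,w,h,s:cv2.resize(im[y:y+h,x:x+w],(int(w*s),int(h*s)),interpolation=cv2.INTER_CUBIC)
c=np.hstack([np.vstack([r(a,270,150,100,75,4),r(b,180,160,100,75,4)]),np.vstack([r(a,230,330,100,75,4),r(b,350,85,100,75,4)])])
cv2.imwrite('pics/c1.png',c)
for n,pts in (('scene',[(320,175),(320,185),(316,195),(270,362),(262,360),(280,370),(270,405),(335,300)]),('top',[(204,208),(202,196),(207,222),(228,203),(249,194),(395,108),(397,127),(375,135),(319,125),(243,118),(410,237),(337,250)])):
    W,_=cloud(n+'0')
    for u,v in pts: print(n,u,v,W[v,u].round(4))
E
```

```text
scene 320 175 [0.4889 0.2822 0.1639]
scene 320 185 [0.4897 0.2853 0.126 ]
scene 316 195 [0.484  0.2781 0.0906]
scene 270 362 [ 0.7029 -0.2058  0.1968]
scene 262 360 [ 0.6874 -0.2092  0.1902]
scene 280 370 [ 0.7252 -0.2064  0.1956]
scene 270 405 [ 0.7065 -0.2173  0.0138]
scene 335 300 [ 0.7215 -0.0179  0.1719]
top 204 208 [0.4894 0.2797 0.1724]
top 202 196 [0.5266 0.2965 0.1126]
top 207 222 [0.4601 0.2942 0.0531]
top 228 203 [0.5061 0.2265 0.119 ]
top 249 194 [0.529  0.1707 0.1193]
top 395 108 [ 0.7277 -0.1996  0.1993]
top 397 127 [ 0.6829 -0.2061  0.1876]
top 375 135 [ 0.7095 -0.1936  0.0142]
top 319 125 [ 0.7052 -0.0165  0.1413]
top 243 118 [0.7433 0.1872 0.092 ]
top 410 237 [ 0.409  -0.2808  0.0208]
top 337 250 [ 0.3758 -0.0695  0.0333]
```

View pics/c1.png

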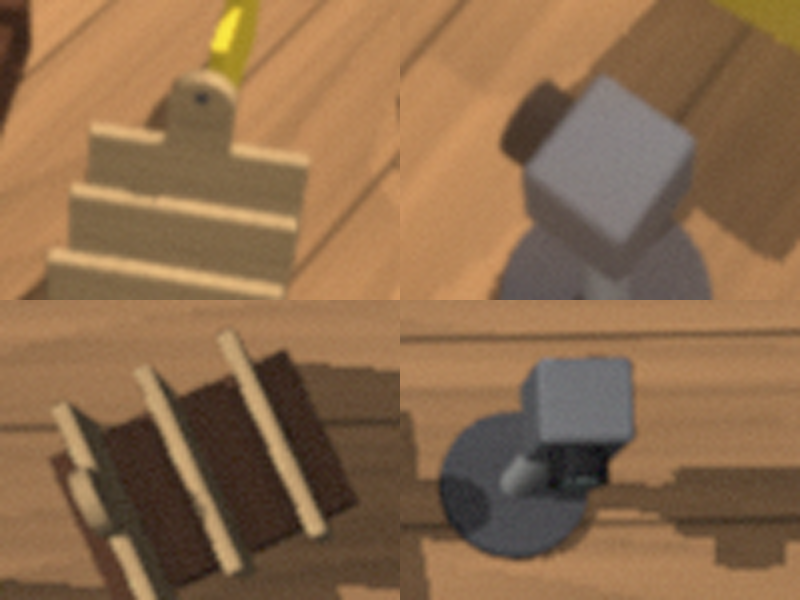

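Candidates (scene picture): pale paddle handle at (320,178) in the dark loaded rack; yellow paddles at (330,150) and (332,325), not meant; grey rack at (425,235) and larger dark empty rack at (242,177), not meant. The crop confirms the pale handle with its hole on the rearmost board of the small dark rack; the camera's barrel points roughly toward the base (-x).

```bash
python3 - <<'E'
from h import *
def rect(P):
    (c,s,a)=cv2.minAreaRect(P[:,:2].astype(np.float32)*1000); return np.round(c,1),np.round(s,1),round(a,1)
for n in('scene0','top0'):
    W,px=cloud(n); P=W.reshape(-1,3); C=px.reshape(-1,3).astype(int)
    near=(abs(P[:,0]-.5)<.1)&(abs(P[:,1]-.23)<.12)
    yel=(C[:,0]-C[:,2]>110)
    pal=near&~yel
    h=pal&(P[:,2]>.127)&(P[:,2]<.19)
    print(n,'handle',h.sum(),P[h].mean(0).round(4),P[h].max(0).round(4),rect(P[h]))
    Q=P[h]-P[h].mean(0); print(' normal',np.linalg.svd(Q,full_matrices=False)[2][2].round(3), 'sv',np.linalg.svd(Q,full_matrices=False)[1].round(3))
    t=pal&(P[:,2]>.105)&(P[:,2]<.127)
    T=P[t]; d=np.array([np.cos(np.radians(65)),np.sin(np.radians(65))])
    # cluster by perpendicular coordinate
    _,lab=cv2.connectedComponents((t.reshape(W.shape[:2])).astype(np.uint8))
    for i in range(1,lab.max()+1):
        m=(lab.ravel()==i)
        if m.sum()>30:
            print(' edge',m.sum(),rect(P[m]),np.median(P[m,2]).round(4))
    cam=(abs(P[:,0]-.71)<.09)&(abs(P[:,1]+.2)<.08)
    tp=cam&(P[:,2]>.1)
    if tp.sum(): print(' head',rect(P[tp]),P[tp].min(0).round(4),P[tp].max(0).round(4))
    bt=cam&(P[:,2]>np.nanmax(P[tp,2])-.006); print(' boxtop',bt.sum(),rect(P[bt]),np.median(P[bt,2]))
    br=cam&(P[:,2]>.14)&(C.max(1)<70); print(' barrel',br.sum(),rect(P[br]),P[br].min(0).round(4),P[br].max(0).round(4))
    ft=cam&(P[:,2]>.006)&(P[:,2]<.03); print(' foot',ft.sum(),rect(P[ft]),cv2.minEnclosingCircle((P[ft][:,:2]*1000).astype(np.float32)))
print(tcp_to_tips)
E
```

```text
scene0 handle 288 [0.4883 0.2839 0.1566] [0.5087 0.2992 0.1837] (array([486.7, 287.3]), array([43.8, 17.8]), 19.5)
 normal [-0.415  0.907 -0.076] sv [0.283 0.208 0.05 ]
 edge 368 (array([486.9, 286.6]), array([148.4,  16. ]), 23.8) 0.1174
 edge 425 (array([510. , 231.6]), array([149.4,  17.5]), 23.7) 0.1181
 edge 438 (array([532.8, 176.9]), array([147.8,  16.7]), 24.3) 0.1187
 head (array([ 715.8, -202.1]), array([61.3, 76.4]), 89.1) [ 0.6773 -0.2331  0.1506] [ 0.7538 -0.1718  0.2006]
 boxtop 931 (array([ 726.4, -203. ]), array([53.4, 59.3]), 0.4) 0.19685012682151481
 barrel 7 (array([ 689.3, -214.7]), array([7.1, 8.8]), 42.2) [ 0.6839 -0.2167  0.1832] [ 0.6947 -0.2099  0.188 ]
 foot 1367 (array([ 721.8, -198.9]), array([108.8,  71.9]), 39.8) ((726.1836547851562, -200.3933563232422), 58.04383850097656)
top0 handle 135 [0.4831 0.2815 0.1654] [0.5059 0.2955 0.1814] (array([484. , 283.8]), array([42.8, 12.4]), 23.9)
 normal [ 0.35  -0.928  0.129] sv [0.183 0.145 0.04 ]
 edge 260 (array([531.4, 173.7]), array([149.1,  12.1]), 24.2) 0.119
 edge 276 (array([508.5, 229.1]), array([149.9,  12.5]), 24.1) 0.1191
 edge 218 (array([484.6, 284. ]), array([149.2,  12.8]), 24.0) 0.1187
 head (array([ 713.2, -203.8]), array([60.7, 74.9]), 88.7) [ 0.6755 -0.2348  0.1518] [ 0.7513 -0.1738  0.2005]
 boxtop 367 (array([ 720.3, -204.5]), array([57.8, 58.6]), 88.9) 0.19655009553381086
 barrel 203 (array([ 687.4, -201.3]), array([50.2, 23.3]), 89.0) [ 0.6755 -0.2265  0.1554] [ 0.6995 -0.1764  0.1961]
 foot 819 (array([ 711.3, -204.8]), array([160.5,  99.4]), 27.0) ((713.0073852539062, -213.00711059570312), 82.47472381591797)
0.017
```

Request:
{"op": "step_arm", "data": {
  "plan": [
    {"dx": 0, "dy": 0, "dz": -0.05},
    {"dx": 0.446, "dy": -0.289, "dz": -0.08, "gripper": 0},
    {"dx": 0.446, "dy": -0.289, "dz": -0.08},
    {"dx": 0.446, "dy": -0.289, "dz": -0.08},
    {"dx": 0.446, "dy": -0.289, "dz": -0.08},
    {"dx": 0.446, "dy": -0.289, "dz": -0.08},
    {"dx": 0.446, "dy": -0.289, "dz": -0.08},
    {"dx": 0.446, "dy": -0.289, "dz": -0.08},
    {"dx": 0.446, "dy": -0.289, "dz": -0.08},
    {"dx": 0.446, "dy": -0.289, "dz": -0.08},
    {"dx": 0.446, "dy": -0.289, "dz": -0.08},
    {"dx": 0.446, "dy": -0.289, "dz": -0.08}
  ]
}}

```text
$.plan[0]: bad value
```

Request:
{"op": "step_arm", "data": {
  "plan": [
    {"dx": 0.0, "dy": 0.0, "dz": -0.05, "ax": 0.0, "ay": 0.0, "az": 0.0, "gripper": 0.0},
    {"dx": 0.446, "dy": -0.289, "dz": -0.08, "ax": 0.0, "ay": 0.0, "az": 0.0, "gripper": 0.0},
    {"dx": 0.446, "dy": -0.289, "dz": -0.08, "ax": 0.0, "ay": 0.0, "az": 0.0, "gripper": 0.0},
    {"dx": 0.446, "dy": -0.289, "dz": -0.08, "ax": 0.0, "ay": 0.0, "az": 0.0, "gripper": 0.0},
    {"dx": 0.446, "dy": -0.289, "dz": -0.08, "ax": 0.0, "ay": 0.0, "az": 0.0, "gripper": 0.0},
    {"dx": 0.446, "dy": -0.289, "dz": -0.08, "ax": 0.0, "ay": 0.0, "az": 0.0, "gripper": 0.0},
    {"dx": 0.446, "dy": -0.289, "dz": -0.08, "ax": 0.0, "ay": 0.0, "az": 0.0, "gripper": 0.0},
    {"dx": 0.446, "dy": -0.289, "dz": -0.08, "ax": 0.0, "ay": 0.0, "az": 0.0, "gripper": 0.0},
    {"dx": 0.446, "dy": -0.289, "dz": -0.08, "ax": 0.0, "ay": 0.0, "az": 0.0, "gripper": 0.0},
    {"dx": 0.446, "dy": -0.289, "dz": -0.08, "ax": 0.0, "ay": 0.0, "az": 0.0, "gripper": 0.0},
    {"dx": 0.446, "dy": -0.289, "dz": -0.08, "ax": 0.0, "ay": 0.0, "az": 0.0, "gripper": 0.0}
  ]
}}

```text
t: 1.48
ee_pos: [0.5212, -0.0982, 0.3278]
orientation: [[0.927, 0.374, -0.001], [0.374, -0.927, 0.001], [-0.0, -0.001, -1.0]]
ft_force: [1.2, -0.9, -0.4]
gripper_width: 0.503
gripper_force: 0.0
```

Request:
{"op": "step_arm", "data": {
  "plan": [
    {"dx": 0.11, "dy": -0.368, "dz": 0.0, "ax": 0.0, "ay": 0.0, "az": -0.035, "gripper": 0.0},
    {"dx": 0.11, "dy": -0.368, "dz": 0.0, "ax": 0.0, "ay": 0.0, "az": -0.035, "gripper": 0.0},
    {"dx": 0.11, "dy": -0.368, "dz": 0.0, "ax": 0.0, "ay": 0.0, "az": -0.035, "gripper": 0.0},
    {"dx": 0.11, "dy": -0.368, "dz": 0.0, "ax": 0.0, "ay": 0.0, "az": -0.035, "gripper": 0.0},
    {"dx": 0.11, "dy": -0.368, "dz": 0.0, "ax": 0.0, "ay": 0.0, "az": -0.035, "gripper": 0.0},
    {"dx": 0.11, "dy": -0.368, "dz": 0.0, "ax": 0.0, "ay": 0.0, "az": -0.035, "gripper": 0.0},
    {"dx": 0.11, "dy": -0.368, "dz": 0.07, "ax": 0.0, "ay": 0.0, "az": -0.035, "gripper": 0.0},
    {"dx": 0.11, "dy": -0.368, "dz": 0.07, "ax": 0.0, "ay": 0.0, "az": -0.035, "gripper": 0.0},
    {"dx": 0.11, "dy": -0.368, "dz": 0.07, "ax": 0.0, "ay": 0.0, "az": -0.035, "gripper": 0.0},
    {"dx": 0.11, "dy": -0.368, "dz": 0.07, "ax": 0.0, "ay": 0.0, "az": -0.035, "gripper": 0.0}
  ]
}}

```text
t: 2.72
ee_pos: [0.4876, 0.2816, 0.2605]
orientation: [[0.916, 0.401, 0.003], [0.401, -0.916, 0.001], [0.004, 0.0, -1.0]]
ft_force: [0.5, -0.1, 0.1]
gripper_width: 0.501
gripper_force: 0.0
```

```bash
python3 - <<'E'
from h import *
s,f=save('wrist','w1'); print(s['ee_pos'],s['orientation'],s['gripper_width']); print(f['mtx'],f['hand_eye'])
K=f['mtx'];d=f['depth'];v,u=np.mgrid[:420,:560]
x=u-K[0,2];y=v-K[1,2];r=np.hypot(x,y)+1e-9;th=r/K[0,0]
P=np.dstack([d*np.tan(th)*x/r,d*np.tan(th)*y/r,d]).reshape(-1,3)
P[(d.ravel()==0)|(th.ravel()>1.4)]=np.nan
H=np.array(f['hand_eye']);T=P@H[:3,:3].T+H[:3,3]
W=T@np.array(s['orientation']).T+s['ee_pos']
px=f['pixels'].reshape(-1,3).astype(int)
m=(abs(W[:,0]-.487)<.05)&(abs(W[:,1]-.285)<.04)&(W[:,2]>.13)&(W[:,2]<.19)&(px[:,0]-px[:,2]<110)
print(m.sum(),T[m].min(0).round(4),T[m].max(0).round(4),cv2.minAreaRect(W[m][:,:2].astype(np.float32)*1000))
E
```

```text
[0.48764075 0.28155926 0.2604911 ] [[ 9.15950544e-01  4.01276164e-01  3.47003001e-03]
 [ 4.01274044e-01 -9.15957098e-01  1.31742221e-03]
 [ 3.70704875e-03  1.85739381e-04 -9.99993112e-01]] 0.5010010092536402
[[325.1922621    0.         278.94222139]
 [  0.         325.1922621  205.50803931]
 [  0.           0.           1.        ]] [[-2.62794973e-04 -9.58347679e-01 -2.85604023e-01  7.34098519e-02]
 [ 9.99999712e-01 -4.86967640e-05 -7.56734674e-04  2.93440587e-04]
 [ 7.11306926e-04 -2.85604140e-01  9.58347416e-01 -1.26107847e-01]
 [ 0.00000000e+00  0.00000000e+00  0.00000000e+00  1.00000000e+00]]
561 [-0.0177 -0.0116  0.0786] [0.023  0.0009 0.1303] ((488.25628662109375, 287.57110595703125), (40.8131103515625, 12.192216873168945), 24.34711265563965)
```

View pics/w1.png

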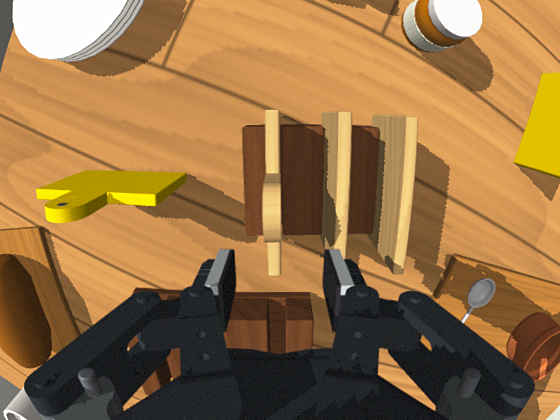

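The wrist view shows the pale handle at (272,207) on the leftmost board of the dark rack, about 5 mm off the jaw centre line, with free space either side.

Request:
{"op": "step_arm", "data": {
  "plan": [
    {"dx": 0.001, "dy": -0.005, "dz": 0.03, "ax": 0.0, "ay": 0.0, "az": -0.007, "gripper": 0.0},
    {"dx": 0.001, "dy": -0.005, "dz": 0.06, "ax": 0.0, "ay": 0.0, "az": -0.007, "gripper": 0.0},
    {"dx": 0.001, "dy": -0.005, "dz": 0.09, "ax": 0.0, "ay": 0.0, "az": -0.007, "gripper": 0.0},
    {"dx": 0.001, "dy": -0.005, "dz": 0.11, "ax": 0.0, "ay": 0.0, "az": -0.007, "gripper": 0.0},
    {"dx": 0.001, "dy": -0.005, "dz": 0.11, "ax": 0.0, "ay": 0.0, "az": -0.007, "gripper": 0.0},
    {"dx": 0.001, "dy": -0.005, "dz": 0.11, "ax": 0.0, "ay": 0.0, "az": -0.007, "gripper": 0.5},
    {"dx": 0.001, "dy": -0.005, "dz": 0.11, "ax": 0.0, "ay": 0.0, "az": -0.007, "gripper": 1.0},
    {"dx": 0.001, "dy": -0.005, "dz": 0.11, "ax": 0.0, "ay": 0.0, "az": -0.007, "gripper": 1.0},
    {"dx": 0.001, "dy": -0.005, "dz": 0.11, "ax": 0.0, "ay": 0.0, "az": -0.007, "gripper": 1.0},
    {"dx": 0.001, "dy": -0.005, "dz": 0.11, "ax": 0.0, "ay": 0.0, "az": -0.007, "gripper": 1.0}
  ],
  "grip_force": 60
}}

```text
t: 4.03
ee_pos: [0.4863, 0.2877, 0.1502]
orientation: [[0.912, 0.41, 0.004], [0.41, -0.912, 0.001], [0.004, 0.0, -1.0]]
ft_force: [0.4, -0.6, 5.6]
gripper_width: 0.13
gripper_force: 59.6
```

Request:
{"op": "step_arm", "data": {
  "plan": [
    {"dx": 0.0, "dy": 0.0, "dz": -0.01, "ax": 0.0, "ay": 0.0, "az": 0.0, "gripper": 1.0},
    {"dx": 0.0, "dy": 0.0, "dz": -0.03, "ax": 0.0, "ay": 0.0, "az": 0.0, "gripper": 1.0},
    {"dx": 0.0, "dy": 0.0, "dz": -0.05, "ax": 0.0, "ay": 0.0, "az": 0.0, "gripper": 1.0},
    {"dx": 0.0, "dy": 0.0, "dz": -0.07, "ax": 0.0, "ay": 0.0, "az": 0.0, "gripper": 1.0},
    {"dx": 0.0, "dy": 0.0, "dz": -0.09, "ax": 0.0, "ay": 0.0, "az": 0.0, "gripper": 1.0},
    {"dx": 0.0, "dy": 0.0, "dz": -0.12, "ax": 0.0, "ay": 0.0, "az": 0.0, "gripper": 1.0},
    {"dx": 0.0, "dy": 0.0, "dz": -0.15, "ax": 0.0, "ay": 0.0, "az": 0.0, "gripper": 1.0},
    {"dx": 0.0, "dy": 0.0, "dz": -0.18, "ax": 0.0, "ay": 0.0, "az": 0.0, "gripper": 1.0},
    {"dx": 0.0, "dy": 0.0, "dz": -0.18, "ax": 0.0, "ay": 0.0, "az": 0.0, "gripper": 1.0},
    {"dx": 0.0, "dy": 0.0, "dz": -0.18, "ax": 0.0, "ay": 0.0, "az": 0.0, "gripper": 1.0}
  ]
}}

```text
t: 5.28
ee_pos: [0.484, 0.2869, 0.3271]
orientation: [[0.912, 0.409, -0.002], [0.409, -0.912, -0.001], [-0.002, 0.0, -1.0]]
ft_force: [-0.4, -0.0, -2.7]
gripper_width: 0.133
gripper_force: 58.5
```

```bash
python3 - <<'E'
from h import *
s,f=save('scene','s2'); print(s['ee_pos'],s['orientation'],s['gripper_width'],s['q'])
E
```

```text
[0.48397992 0.28690415 0.32710389] [[ 9.12310648e-01  4.09493988e-01 -1.98868832e-03]
 [ 4.09493013e-01 -9.12312816e-01 -8.93536300e-04]
 [-2.18020358e-03  8.28711289e-07 -9.99997623e-01]] 0.13285584334016037 [4.59982366e-01 2.40685730e-01 1.40180414e+00 8.23795234e-05
 1.50128144e+00 1.60887354e+00]
```

View pics/s2.png

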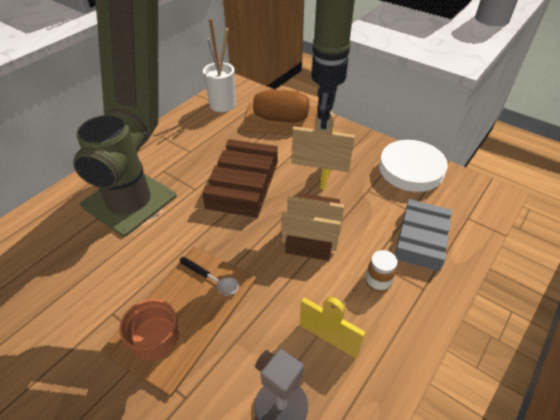

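The scene view shows the paddle lifted clear at (322,150), the other two boards still in the rack (313,225). I now carry it toward the lens with the turn.

Request:
{"op": "step_arm", "data": {
  "plan": [
    {"dx": -0.008, "dy": 0.02, "dz": 0.0, "ax": 0.0, "ay": 0.0, "az": -0.05, "gripper": 1.0},
    {"dx": -0.025, "dy": 0.06, "dz": 0.0, "ax": 0.0, "ay": 0.0, "az": -0.16, "gripper": 1.0},
    {"dx": -0.041, "dy": 0.1, "dz": 0.0, "ax": 0.0, "ay": 0.0, "az": -0.27, "gripper": 1.0},
    {"dx": -0.061, "dy": 0.15, "dz": 0.0, "ax": 0.0, "ay": 0.0, "az": -0.39, "gripper": 1.0},
    {"dx": -0.082, "dy": 0.2, "dz": 0.0, "ax": 0.0, "ay": 0.0, "az": -0.52, "gripper": 1.0},
    {"dx": -0.102, "dy": 0.25, "dz": 0.0, "ax": 0.0, "ay": 0.0, "az": -0.65, "gripper": 1.0},
    {"dx": -0.122, "dy": 0.3, "dz": 0.0, "ax": 0.0, "ay": 0.0, "az": -0.78, "gripper": 1.0},
    {"dx": -0.143, "dy": 0.35, "dz": 0.0, "ax": 0.0, "ay": 0.0, "az": -0.91, "gripper": 1.0},
    {"dx": -0.163, "dy": 0.4, "dz": 0.0, "ax": 0.0, "ay": 0.0, "az": -1.04, "gripper": 1.0},
    {"dx": -0.175, "dy": 0.43, "dz": 0.0, "ax": 0.0, "ay": 0.0, "az": -1.12, "gripper": 1.0},
    {"dx": -0.18, "dy": 0.441, "dz": 0.0, "ax": 0.0, "ay": 0.0, "az": -1.149, "gripper": 1.0},
    {"dx": -0.18, "dy": 0.441, "dz": 0.0, "ax": 0.0, "ay": 0.0, "az": -1.149, "gripper": 1.0}
  ]
}}

```text
t: 6.82
ee_pos: [0.5004, -0.1894, 0.3264]
orientation: [[0.002, 1.0, -0.003], [1.0, -0.002, 0.002], [0.002, -0.003, -1.0]]
ft_force: [0.0, -0.1, -2.0]
gripper_width: 0.133
gripper_force: 58.7
```

```bash
python3 - <<'E'
from h import *
s,f=save('scene','s3'); s,f2=save('top','t3'); print(s['ee_pos'],s['orientation'],s['gripper_width'],s['gripper_force'])
for n in('s3','t3'):
    W,px=cloud(n); P=W.reshape(-1,3); C=px.reshape(-1,3).astype(int)
    m=(abs(P[:,0]-s['ee_pos'][0])<.05)&(abs(P[:,1]-s['ee_pos'][1])<.1)&(P[:,2]>.15)&(P[:,2]<.315)&(C[:,0]-C[:,2]>30)&(C[:,0]>90)
    Q=P[m]; print(n,m.sum(),Q.min(0).round(3),Q.max(0).round(3))
    if m.sum()>50: print(cv2.minAreaRect(Q[:,:2].astype(np.float32)*1000), np.linalg.svd(Q-Q.mean(0),full_matrices=False)[2].round(3))
a=f['pixels'][:,:,::-1]; b=f2['pixels'][:,:,::-1]
c=np.hstack([cv2.resize(a[225:415,165:355],(400,400)),cv2.resize(b[60:250,300:490],(400,400))])
cv2.imwrite('pics/c3.png',c)
E
```

```text
[ 0.50041454 -0.18859104  0.32672404] [[ 0.00162841  0.99999465 -0.00283657]
 [ 0.99999694 -0.00162313  0.00186431]
 [ 0.0018597  -0.0028396  -0.99999424]] 0.13173458443644406 58.68234783411026
s3 2740 [ 0.493 -0.265  0.186] [ 0.508 -0.114  0.315]
((500.4006652832031, -189.0920867919922), (151.09022521972656, 14.880189895629883), 89.65620422363281) [[-0.011 -0.999  0.049]
 [-0.017  0.049  0.999]
 [ 1.    -0.01   0.017]]
t3 249 [ 0.493 -0.218  0.188] [ 0.511 -0.115  0.312]
((501.9668273925781, -166.87527465820312), (18.498241424560547, 102.95406341552734), 0.012555703520774841) [[ 0.048  0.032  0.998]
 [ 0.029  0.999 -0.034]
 [-0.998  0.031  0.047]]
```

View pics/c3.png

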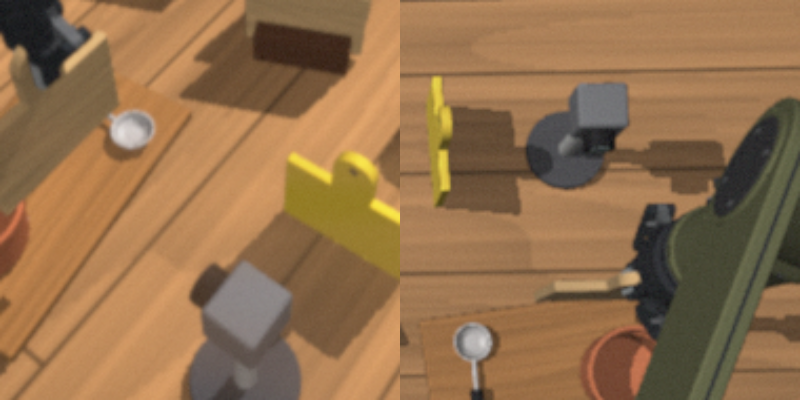

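The crops show the board hanging upright, handle up, facing the lens (barrel at left crop (210,285)), with everything else in place. Final approach: about 26 mm forward, 15 mm sideways and 68 mm down.

Request:
{"op": "step_arm", "data": {
  "plan": [
    {"dx": -0.003, "dy": 0.005, "dz": 0.01, "ax": 0.0, "ay": 0.0, "az": 0.0, "gripper": 1.0},
    {"dx": -0.006, "dy": 0.01, "dz": 0.025, "ax": 0.0, "ay": 0.0, "az": 0.0, "gripper": 1.0},
    {"dx": -0.009, "dy": 0.016, "dz": 0.04, "ax": 0.0, "ay": 0.0, "az": 0.0, "gripper": 1.0},
    {"dx": -0.012, "dy": 0.022, "dz": 0.055, "ax": 0.0, "ay": 0.0, "az": 0.0, "gripper": 1.0},
    {"dx": -0.015, "dy": 0.026, "dz": 0.064, "ax": 0.0, "ay": 0.0, "az": 0.0, "gripper": 1.0},
    {"dx": -0.015, "dy": 0.026, "dz": 0.068, "ax": 0.0, "ay": 0.0, "az": 0.0, "gripper": 1.0},
    {"dx": -0.015, "dy": 0.026, "dz": 0.068, "ax": 0.0, "ay": 0.0, "az": 0.0, "gripper": 1.0},
    {"dx": -0.015, "dy": 0.026, "dz": 0.068, "ax": 0.0, "ay": 0.0, "az": 0.0, "gripper": 1.0},
    {"dx": -0.015, "dy": 0.026, "dz": 0.068, "ax": 0.0, "ay": 0.0, "az": 0.0, "gripper": 1.0},
    {"dx": -0.015, "dy": 0.026, "dz": 0.068, "ax": 0.0, "ay": 0.0, "az": 0.0, "gripper": 1.0}
  ]
}}

```text
t: 8.18
ee_pos: [0.5272, -0.2038, 0.2607]
orientation: [[-0.0, 1.0, 0.001], [1.0, 0.0, -0.0], [-0.0, 0.001, -1.0]]
ft_force: [0.2, 0.6, -1.9]
gripper_width: 0.133
gripper_force: 58.6
```

```bash
python3 - <<'E'
from h import *
s,f=save('scene','s4'); s,f2=save('top','t4'); print(s['ee_pos'],s['orientation'][:,2],s['gripper_width'],s['gripper_force'],np.abs(s['joint_velocities']).max())
W,px=cloud('s4'); P=W.reshape(-1,3); C=px.reshape(-1,3).astype(int)
m=(abs(P[:,0]-s['ee_pos'][0])<.03)&(abs(P[:,1]-s['ee_pos'][1])<.1)&(P[:,2]>.10)&(P[:,2]<.25)&(C[:,0]-C[:,2]>30)&(C[:,0]>90)
Q=P[m]; print(m.sum(),np.percentile(Q,[1,99],axis=0).round(3),np.linalg.svd(Q-Q.mean(0),full_matrices=False)[2][2].round(3))
for n in('s4','t4'):
    W,px=cloud(n);P=W.reshape(-1,3);
    b=(abs(P[:,0]-.683)<.005)&(abs(P[:,1]+.204)<.03)&(P[:,2]>.1); print(n,'barrel',b.sum(),np.percentile(P[b],[3,97],axis=0).round(4) if b.sum() else '')
cv2.imwrite('pics/v4.png',f['pixels'][:,:,::-1])
E
```

```text
[ 0.52722172 -0.20377613  0.26066298] [ 5.83704284e-04 -2.45268404e-04 -9.99999800e-01] 0.13304786438460242 58.621782660484314 0.0028531436248207262
2234 [[ 0.523 -0.278  0.125]
 [ 0.534 -0.131  0.243]] [ 1.    -0.01   0.022]
s4 barrel 112 [[ 0.6786 -0.2205  0.1726]
 [ 0.6875 -0.1871  0.1925]]
t4 barrel 67 [[ 0.6783 -0.2205  0.1702]
 [ 0.6877 -0.1859  0.1915]]
```

View pics/s4.png

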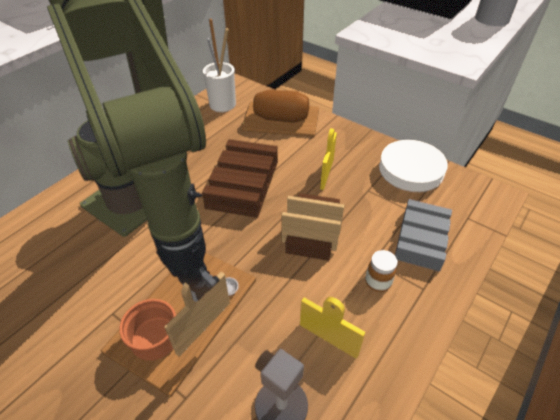

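The view shows the board at (198,312), upright in the gripper and facing the lens (265,360), clear of the crock and spoon. The barrel's top at 0.192 m puts the lens at z ≈ 0.173 m, and the blade centre is at ≈ 0.175 m, 15 cm away.

```bash
python3 -c "
from station import *
print(finish_job())"
```

```text
the job is handed in; nothing more can be done
None
```

I handed the job in with the paddle board held still in the gripper. It hangs upright with the handle up, square to the lens, and by my measurements the blade centre is about 15 cm in front of it and within a few millimetres of its axis; no verdict was returned.

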